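# Open the label printer's roll bay

## Task

Open the label printer so that its roll can be changed: press the orange snap tab in with your fingertips and, while it is in, push the cover straight back off its seat onto the rear deck until the roll bay is fully open, then take the hand away. Only press and push: do not lift the cover, and leave everything else on the desk where it is.

Things in the scene. Friction and masses are not known exactly. Their poses are not given: they have to be found in the camera images.
- printer: White desktop label printer, 206 x 120 mm, 93 high, fixed to the desk. Origin: centre of its underside; x points from its front (label mouth, blue key) to its rear, z up. On top two side runners at z = 84 mm carry the cover; fences at both sides rise to 93 mm, with lips over the edges of the closed cover. The roll bay opens from x = -85 to -6 mm.
- deck (a point): Middle of the printer's flat rear deck, at the runners' height, 84 mm above the desk: where the opened cover lies. It reaches from x = -6 to +98 mm of the printer; along its rear edge runs an 8 mm high stop, which the cover meets after about 98 mm of travel. A groove takes the tab's teeth.
- cover: Grey sliding cover of the roll bay, a loose plate 84 x 110 x 4 mm, about 0.16 kg. Origin: centre of the plate's underside; axes as the printer's. Closed, it lies at x = -42, z = 84 mm in the printer's frame, held by the snap tab (2 mm of play). It opens by sliding along the printer's +x; the bay is fully open when it is at x = +36 mm or more (78 mm of travel).
- tab (a joint): Travel of the snap tab into the cover (m), straight down: 0 at rest, 0.0065 fully in. Spring: 2.8 N at first touch, 7.4 N fully in; it springs back out. Beyond 0.0035 its two hidden teeth clear the printer's catch; hold it so until the cover has gone back 15 mm. From there the cover slides freely, tab in or out.
- tab_top (a point): Centre of the upper face of the snap tab, a ribbed orange pad 32 mm (x) by 46 mm (y) at the front edge of the cover, 6 mm proud of the plate at rest (94 mm above the desk); it moves with the tab. Nothing beside or in front of it is higher than 93 mm.
- thumb_stop (a point): Middle of the thumb stop's front face, 6 mm above the plate: an upright wall on the cover, 76 mm wide (y), 13 mm high above the plate, its face 18.5 mm behind the tab's centre, sloping away behind. The finger that holds the tab in pushes the cover back by this face.
- spare_roll: Spare roll of white labels, 54 mm across, 40 high, standing on the desk to the left. Leave alone.
- scanner: Black hand barcode scanner, 35 x 139 x 65 mm, lying on the desk to the right. Leave alone.
- stapler_l: Grey desk stapler, 34 x 138 x 50 mm, to the left. Leave alone.
- marker_l: Blue and white marker pen, 17 x 135 mm, lying to the right. Leave alone.
- tape_l: Roll of masking tape, 104 mm across, 25 high, lying far left. Leave alone.
- punch: Two-hole punch with blue lever, 106 x 148 x 66 mm, at the back left. Leave alone.
Not all that is in view belongs to the job. What is shaped like the cover but purple is not meant.

How it is judged:
By the outcome, as a careful person would: the job done as asked, in the order asked, and still so for the second after the job is handed in, with the robot touching nothing.
It also fails if it takes over 38 s, if anything falls off the work surface, if the arm or the gripper's body presses on something with over 40 N, if the wrist force passes 120 N, or if a joint passes its speed limit or range.

## Robot

A 7-joint arm with a two-finger parallel gripper is mounted at the origin on a cart in front of the work surface, level with it; the furniture and walls round the work are solid. World frame = base frame: x ahead of the robot, y to its left, z up, the work surface at z = 0. Lengths are in m, angles in rad, forces in N, time in s.
With the tool pointing down it reaches from about 0.425 to 0.825 m from the base axis. Payload 3.6 kg.
Tool frame: the origin (TCP) lies between the finger pads; the fingertips stand robot.finger_overhang ahead of it and the grasp point (between the pads) lies 6 mm ahead of it (robot.finger_overhang is the distance from the TCP to the fingertips, in m); x points along the fingers, y is the direction in which the jaws open and shut, and the axes are right-handed (so a half turn about x gives the same grasp; the last joint's range is limited). The gripper opens to 85 mm and grips with 20 to 120 N. Pads are 22 mm wide; open, the fingers measure 114 mm over their backs; the gripper's body (76 mm by 85 mm) begins 54 mm behind the grasp point. The pads swing forward as they close: fully open they stand 13 mm farther back than shut.
Start: joints at [1.075, 0.615, -0.013, 1.423, 0.008, 1.103, -0.04], TCP at [0.294, -0.58, 0.256] pointing down, gripper open.
Joint ranges: [-3.12, 3.12], [-0.3, 2.06], [-1.34, 1.32], [0.26, 2.42], [-1.36, 4.5], [0.01, 1.98], [-2.84, 2.84]. Speed limits (rad/s): [2.79, 2.79, 3.14, 3.14, 3.14, 3.14, 3.14].

## Interface

Orientations are given as a unit quaternion [w, x, y, z].
In Python, from rig import robot gives the robot as it stands. Calls block until the motion is done:
- robot.move_pose(position, orientation): joint-space move of the TCP to a pose.
- robot.move_straight(position, max_speed=0.15, orientation=None, contact_N=None): straight line of the TCP; orientation=None keeps the orientation; max_speed is the mean speed in m/s. With contact_N (N) it stops when the force on the tool has changed by that much, and returns True; else False.
- robot.move_joints(angles): joint-space move.
- robot.gripper_to(opening, f_grip=None): finger opening in m; f_grip is the grip in N (None keeps the last); returns when the fingers have stopped.
- robot.pause(seconds).
- robot.inverse_kinematics(position, orientation): joint angles nearest the present ones, or None.
- robot.state(): the state.
- robot.camera(name): name is "side" or "top" or "wrist"; returns a dict with "img" (480x640x3 uint8, red, green, blue), "mtx" (3x3 intrinsics, pixels), "R" (3x3) and "t" (3): a world point X has camera coordinates R X + t. Camera axes: x right, y down, z forward; pixel columns grow to the right and rows downward; lengths in m; the calibration is good to about 2 mm. A picture is of the moment at which its call begins. There is no depth.
A pose or a line that the arm cannot do raises robot.Unreachable and nothing moves.
- robot.finish_job(): hands the job in, once; it reports no verdict.
The state is a dict: "time": time; "qpos": joint angles; "joint_velocities": joint speeds; "joint_efforts": joint torques, N m; "position": TCP position; "tool_rot": TCP orientation; "force": force on the tool from outside, world axes, zero at the start; "moment": the same for the moment, N m; "gripper_width": finger opening in m.
Only numpy, scipy, OpenCV 4.12 (cv2) and the standard library are available. Lean on these libraries where they do the work, as an engineer would, in place of code of your own. Each camera call takes 0.05 s, during which the arm holds its last target. There are 200 camera calls.

## Working session

There is one attempt and no reset: what is moved stays moved. The work goes in short steps, each a Python script; the robot and the scene stay as the last script left them, time stands still between calls to the robot, and variables do not carry over. Pictures are saved under pics/ and viewed, about 8 in all and at most 12, crops included, and the job is handed in when it is done.

```bash
mkdir -p pics; ls
python3 - <<'E'
from rig import robot
import cv2,numpy as np
for n in("top","side"):
    c=robot.camera(n); cv2.imwrite(f"pics/{n}0.png",c["img"][:,:,::-1]); np.savez(f"{n}0.npz",**c)
    print(n,c["mtx"].tolist(),(-c["R"].T@c["t"]).round(3),c["R"].round(2).tolist())
s=robot.state();print(s["time"],s["position"],s["tool_rot"],s["force"],robot.finger_overhang,s["gripper_width"])
E
```

```text
pics
top [[448.5743993912368, 0.0, 314.84435845515054], [0.0, 448.5743993912368, 243.1480429128434], [0.0, 0.0, 1.0]] [0.331 0.076 1.216] [[0.03, -1.0, 0.02], [-0.98, -0.03, -0.18], [0.18, -0.01, -0.98]]
side [[524.9087896137553, 0.0, 316.7276788351344], [0.0, 524.9087896137553, 244.9030517461316], [0.0, 0.0, 1.0]] [0.463 1.405 0.776] [[-1.0, -0.07, 0.0], [-0.04, 0.46, -0.89], [0.06, -0.88, -0.46]]
0.1 [ 0.29339059 -0.57928367  0.25526219] [-0.16343937 -0.68756492 -0.16505813  0.68796647] [-0.56139698  0.4412207  -0.08833068] 0.025 0.08528262911663592
```

View pics/top0.png

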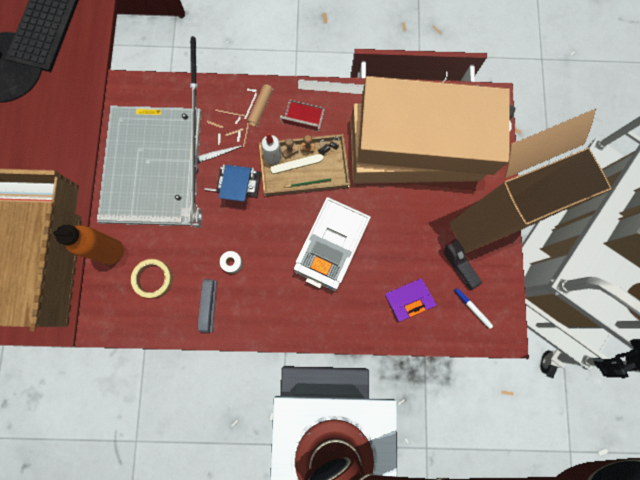

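View pics/side0.png

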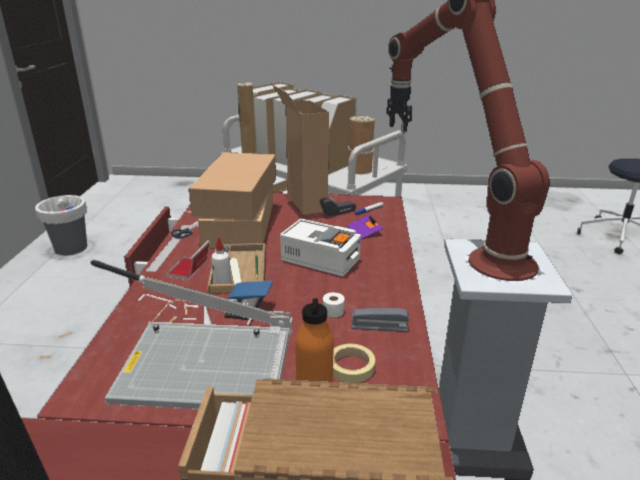

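The top view shows the printer at about (332,245) with its front at the lower left. The orange tab is at (323,265), and the purple decoy is at (411,300). Next I'll compute the tab position and the yaw.

```bash
cat > h.py <<'E'
import cv2,numpy as np
def cast(c,uv,z):
    d=c["R"].T@np.linalg.inv(c["mtx"])@np.array([uv[0],uv[1],1.]); o=-c["R"].T@c["t"]
    return o+d*(z-o[2])/d[2]
def proj(c,X):
    p=c["mtx"]@(c["R"]@np.asarray(X)+c["t"]); return p[:2]/p[2]
def blobs(c,lo,hi,amin=20):
    hsv=cv2.cvtColor(c["img"],cv2.COLOR_RGB2HSV)
    m=cv2.inRange(hsv,np.array(lo),np.array(hi))
    cs,_=cv2.findContours(m,cv2.RETR_EXTERNAL,cv2.CHAIN_APPROX_NONE)
    return [k for k in cs if cv2.contourArea(k)>amin]
ORANGE=((8,150,120),(22,255,255))
def rect(c,k,z):
    P=np.array([cast(c,p[0],z)[:2] for p in k],np.float32)
    return cv2.minAreaRect(P)
E
python3 - <<'E'
from h import *
for n in("top","side"):
    c=dict(np.load(n+"0.npz"))
    for k in blobs(c,*ORANGE):
        print(n,cv2.boundingRect(k),"orange",rect(c,k,.094))
c=dict(np.load("top0.npz"))
for k in blobs(c,(0,0,190),(180,40,255),800):
    print("white",cv2.boundingRect(k),rect(c,k,.093))
for p in[(331,198),(370,212)]: print(cast(c,p,.093))
cv2.imwrite("pics/crop1.png",cv2.resize(c["img"][185:305,280:390,::-1],None,fx=5,fy=5,interpolation=cv2.INTER_CUBIC))
E
```

```text
top (409, 307, 17, 10) orange ((0.37464943528175354, -0.19635429978370667), (0.009866366162896156, 0.04093962907791138), 24.829580307006836)
top (405, 300, 17, 12) orange ((0.38991719484329224, -0.18802490830421448), (0.014462045393884182, 0.0398535430431366), 25.6341495513916)
top (311, 257, 21, 18) orange ((0.483429878950119, 0.04509294033050537), (0.04506639391183853, 0.03301661089062691), 66.72026062011719)
top (69, 225, 26, 29) orange ((0.5311300158500671, 0.6468985080718994), (0.05566192418336868, 0.07324548065662384), 79.585205078125)
side (295, 322, 39, 34) orange ((0.5281351208686829, 0.5266420245170593), (0.10165785253047943, 0.08147677779197693), 79.83247375488281)
side (334, 233, 15, 10) orange ((0.4857760965824127, 0.05305483564734459), (0.05468865856528282, 0.03374907374382019), 68.40475463867188)
side (366, 221, 12, 6) orange ((0.3992050290107727, -0.04709529131650925), (0.03265770897269249, 0.029480010271072388), 58.60791778564453)
white (0, 346, 426, 134) ((0.1271698921918869, 0.29593610763549805), (0.29762154817581177, 1.0164138078689575), 1.1956679821014404)
white 
[... 422 characters left out ...]
00072181224823, -0.6648859977722168), (0.22287635505199432, 0.06831396371126175), 54.372806549072266)
white (522, 210, 45, 65) ((0.565653920173645, -0.5260035991668701), (0.06601087003946304, 0.20937852561473846), 54.80366516113281)
white (294, 197, 77, 92) ((0.5449536442756653, 0.018480941653251648), (0.12549440562725067, 0.20731791853904724), 66.49786376953125)
white (552, 153, 88, 159) ((0.6132422685623169, -0.6692242622375488), (0.2207854986190796, 0.42312106490135193), 83.91053771972656)
white (111, 0, 529, 168) ((0.9967150688171387, -0.1170274019241333), (0.5027291774749756, 1.4902441501617432), 2.351475715637207)
[0.66056396 0.02270008 0.093     ]
[ 0.62624148 -0.07895446  0.093     ]
```

View pics/crop1.png

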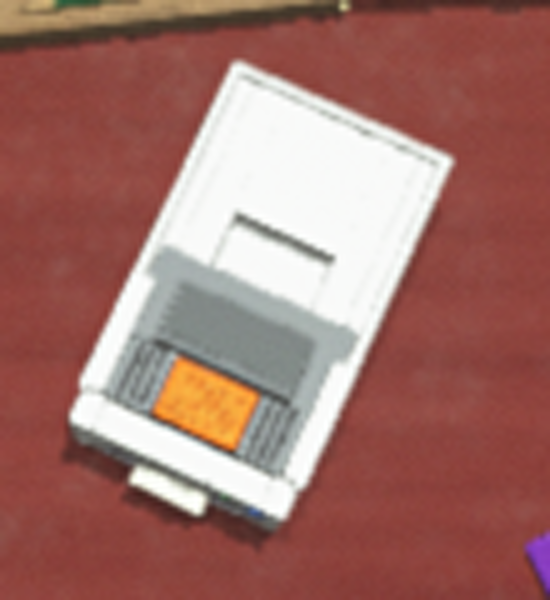

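The crop gives the same layout: orange tab at the front, thumb stop and grey plate behind it, and a clear deck to the rear. The yaw is about -23.4°. I'll shut the gripper, go above the tab and look from close by.

```bash
cat >> h.py <<'E'
from scipy.spatial.transform import Rotation as Ro
def pose_q(yaw,s=1):
    x=np.array([0,0,-1.]); y=s*np.array([-np.sin(yaw),np.cos(yaw),0]); 
    q=Ro.from_matrix(np.c_[x,y,np.cross(x,y)]).as_quat(); return q[[3,0,1,2]]
E
python3 - <<'E'
from h import *
from rig import robot
yaw=np.deg2rad(-23.4); P=np.array([.4834,.0451,.25])
q0=np.array(robot.state()["qpos"])
best=None
for s in(1,-1):
    j=robot.inverse_kinematics(P,pose_q(yaw,s)); print(s,j)
    if j is not None and (best is None or np.abs(j-q0).max()<best[0]): best=(np.abs(j-q0).max(),s)
s=best[1];print(s)
robot.gripper_to(0.0)
robot.move_pose(P,pose_q(yaw,s))
P[2]=.17; robot.move_straight(P)
st=robot.state();print(st["time"],st["position"],st["force"],st["gripper_width"],st["qpos"])
for n in("top","wrist"):
    c=robot.camera(n); np.savez(f"{n}1.npz",**c); cv2.imwrite(f"pics/{n}1.png",c["img"][:,:,::-1])
    for k in blobs(c,*ORANGE): print(n,cv2.boundingRect(k),rect(c,k,.094))
E
```

```text
1 [ 0.35980379  0.44717779 -0.71274554  1.88002224  0.3564748   0.94463563
  0.64532314]
-1 [-0.09773612  0.37005237 -0.05539759  1.89317394  0.02600504  0.87904984
 -2.14518443]
1
3.875 [0.48397533 0.04523458 0.17046794] [0.17700709 0.34626811 1.08349313] -3.419011540222436e-05 [ 0.29337973  0.55168401 -0.63606396  1.978979    0.46948131  0.75861387
  0.54173474]
top (66, 225, 30, 30) ((0.5301032662391663, 0.6488688588142395), (0.06402129679918289, 0.07342424988746643), 72.83818054199219)
wrist (283, 236, 84, 56) ((0.48208391666412354, 0.047543056309223175), (0.045786432921886444, 0.03234652802348137), 66.5545883178711)
```

View pics/wrist1.png

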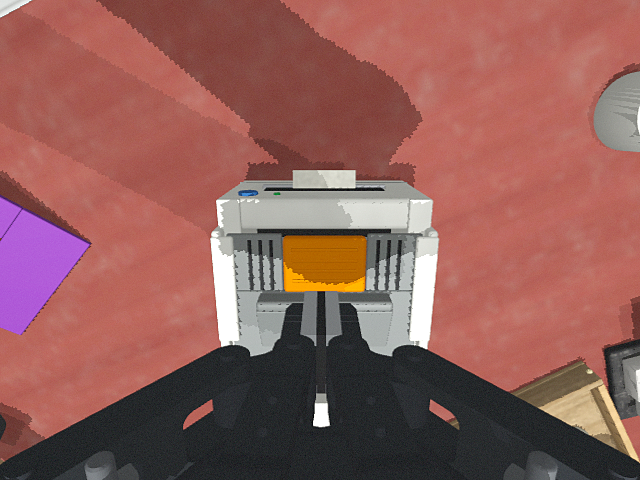

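The wrist view shows the whole orange tab at (325,264), centred ahead of the shut fingers with its edges square to the jaws. It agrees with the top view to about 3 mm, so I'll descend slowly until contact.

Run:
```python
from h import *
from rig import robot
yaw=np.deg2rad(-23.4); d=np.array([np.cos(yaw),np.sin(yaw),0])
P=np.array([.4825,.0467,.135])+.004*d
robot.move_straight(P,.1); robot.pause(.3)
f0=robot.state()["force"]
P[2]=.113; hit=robot.move_straight(P,.015,contact_N=2.0)
st=robot.state(); z=st["position"][2]; print(hit,st["time"],st["position"],st["force"]-f0)
for k in range(1,4):
    P[2]=z-.0017*k; robot.move_straight(P,.02); robot.pause(.15)
    st=robot.state(); print(st["position"],st["force"]-f0)
print(st["time"]); np.savez("s.npz",P=P,f0=f0,d=d)
c=robot.camera("side"); np.savez("side2.npz",**c)
cv2.imwrite("pics/side2.png",cv2.resize(c["img"][200:290,260:400,::-1],None,fx=5,fy=5,interpolation=cv2.INTER_CUBIC))
```

```text
True 5.8083 [0.48615438 0.04511988 0.11821511] [-0.06839295 -0.08775848  3.02867334]
[0.48620405 0.04512706 0.11663104] [-1.20570568 -0.40813392  3.31037807]
[0.48619991 0.04513373 0.11498278] [-2.17560498 -0.15060635  4.83958438]
[0.48619085 0.04513855 0.11340428] [-2.62959101 -0.8744364   6.0292006 ]
7.0083
```

View pics/side2.png

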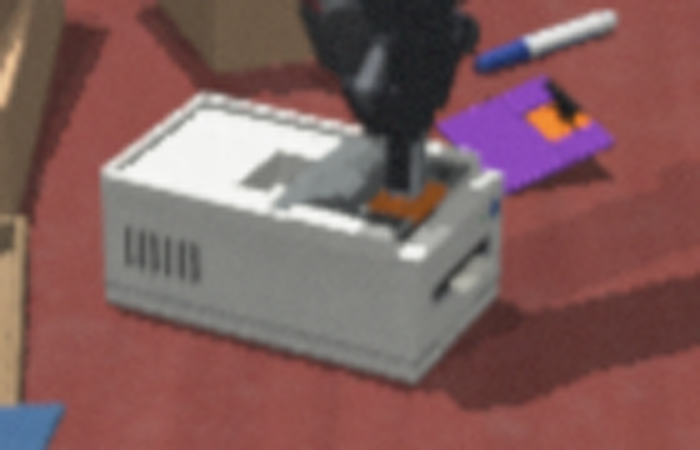

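The side view shows the shut fingertips standing on the orange tab in front of the stop. The force of 6.0 N corresponds to about 4.7 mm in, past the 3.5 mm release point. I'll push 25 mm back with a force guard.

Run:
```python
from h import *
from rig import robot
s=np.load("s.npz"); P,f0,d=s["P"],s["f0"],s["d"]
P=P.copy(); P[2]-=.0005
for a in (.004,.008,.014,.020,.026):
    hit=robot.move_straight(P+a*d,.03,contact_N=25); st=robot.state()
    f=st["force"]-f0; print(a,hit,((st["position"]-P)@d).round(4),st["position"][2].round(4),"back",(f@d).round(2),f.round(2))
    if hit: break
print(st["time"])
c=robot.camera("side"); np.savez("side3.npz",**c)
cv2.imwrite("pics/side3.png",cv2.resize(c["img"][200:290,260:400,::-1],None,fx=5,fy=5,interpolation=cv2.INTER_CUBIC))
```

```text
0.004 False 0.0029 0.1127 back -3.79 [-4.18 -0.12  7.01]
0.008 False 0.0067 0.1127 back -4.05 [-3.96  1.04  6.2 ]
0.014 False 0.0127 0.1127 back -3.26 [-3.23  0.74  7.05]
0.02 False 0.0188 0.1128 back -3.2 [-3.45  0.1   6.78]
0.026 False 0.0247 0.1127 back -3.92 [-3.69  1.36  6.38]
8.675
```

View pics/side3.png

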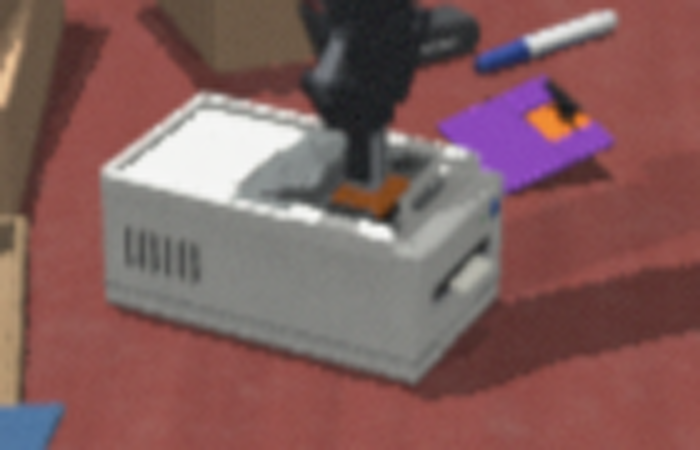

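The cover has slid back and its rear edge now lies on the deck, with the bay starting to show at the front. I'll keep pushing to about 88 mm.

Run:
```python
from h import *
from rig import robot
s=np.load("s.npz"); P,f0,d=s["P"],s["f0"],s["d"]
P=P.copy(); P[2]-=.0005
for a in (.045,.07,.092):
    hit=robot.move_straight(P+a*d,.04,contact_N=15); st=robot.state()
    f=st["force"]-f0; print(a,hit,((st["position"]-P)@d).round(4),st["position"][2].round(4),f.round(2))
    if hit: break
b=(st["position"]-P)@d
Q=P+(b-.003)*d; robot.move_straight(Q,.03)
Q[2]=.135; robot.move_straight(Q,.04)
Q[2]=.22; robot.move_straight(Q,.12); 
R=Q-.13*d; R[2]=.27; robot.move_pose(R,st["tool_rot"]) if robot.inverse_kinematics(R,st["tool_rot"]) is not None else print("no retreat")
st=robot.state(); print(st["time"],st["position"],st["force"])
for n in("top","side","wrist"):
    c=robot.camera(n); np.savez(f"{n}4.npz",**c); cv2.imwrite(f"pics/{n}4.png",c["img"][:,:,::-1])
    for k in blobs(c,*ORANGE): print(n,cv2.boundingRect(k),rect(c,k,.094))
```

```text
0.045 False 0.0439 0.1129 [-3.32  0.37  7.01]
0.07 False 0.0687 0.1128 [-3.26  1.98  6.67]
0.092 False 0.0888 0.1128 [-6.35  3.09  8.28]
13.3667 [0.44549291 0.06240815 0.26989251] [ 0.88884603 -1.19017092  0.75490909]
top (409, 307, 17, 10) ((0.37453973293304443, -0.1964050680398941), (0.010108128190040588, 0.04093962907791138), 24.829580307006836)
top (405, 300, 18, 12) ((0.3898690938949585, -0.18809980154037476), (0.014517087489366531, 0.04218082129955292), 25.31542205810547)
top (67, 225, 29, 29) ((0.5307661890983582, 0.6485390663146973), (0.061832915991544724, 0.07289692759513855), 75.35285949707031)
side (295, 322, 39, 38) ((0.5273352861404419, 0.5304936766624451), (0.1208387166261673, 0.07977382838726044), 88.99172973632812)
side (308, 228, 16, 9) ((0.5626115202903748, 0.02107428014278412), (0.05361826717853546, 0.03249247744679451), 69.91439056396484)
side (366, 221, 12, 6) ((0.3992050290107727, -0.04709529131650925), (0.03265770897269249, 0.029480010271072388), 58.60791778564453)
wrist (35, 235, 53, 46) ((0.38493043184280396, -0.14800502359867096), (0.027155982330441475, 0.04085350036621094), 24.62004280090332)
```

View pics/wrist4.png

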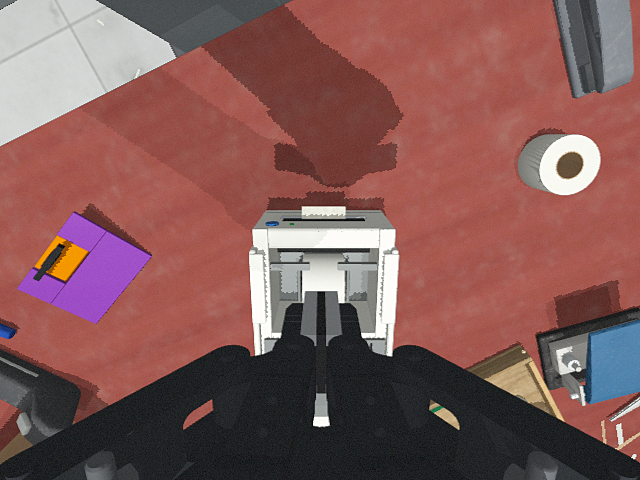

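View pics/side4.png

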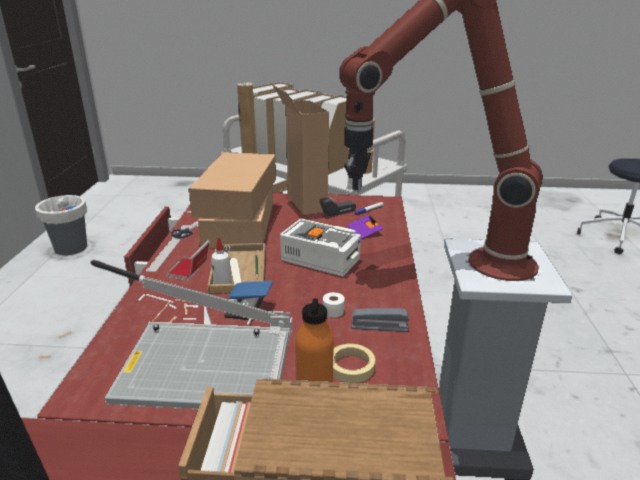

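The wrist view shows the bay open and empty, and the side view shows the cover lying flat on the rear deck. The shift between the two side views is about 83 mm, only about 5 mm over the limit. I'll swing the arm aside to check with the top camera.

Run:
```python
from h import *
from rig import robot
q=np.array(robot.state()["qpos"]); q[0]-=.5*np.sign(1); 
robot.move_joints(q); st=robot.state(); print(st["time"],st["position"])
c=robot.camera("top"); np.savez("top5.npz",**c)
d=np.load("s.npz")["d"][:2]
for k in blobs(c,*ORANGE): 
    r=rect(c,k,.094); print(cv2.boundingRect(k),r, (np.array(r[0])-[.48343,.04509])@d)
cv2.imwrite("pics/top5.png",cv2.resize(c["img"][185:305,280:390,::-1],None,fx=5,fy=5,interpolation=cv2.INTER_CUBIC))
```

```text
14.4083 [0.36325646 0.26689648 0.26880784]
(409, 307, 17, 10) ((0.3746236264705658, -0.19635653495788574), (0.0100327730178833, 0.040888283401727676), 25.24599838256836) -0.0039675705509362195
(405, 300, 18, 12) ((0.3901718854904175, -0.18855571746826172), (0.014462045393884182, 0.041031043976545334), 25.6341495513916) 0.007203837874634263
(324, 228, 21, 17) ((0.5603371858596802, 0.012880222871899605), (0.04419128596782684, 0.03283761814236641), 66.7027587890625) 0.0833739706153006
(67, 225, 28, 29) ((0.5309598445892334, 0.6486963033676147), (0.060461342334747314, 0.07301266491413116), 76.32876586914062) -0.196100235426496
```

View pics/top5.png

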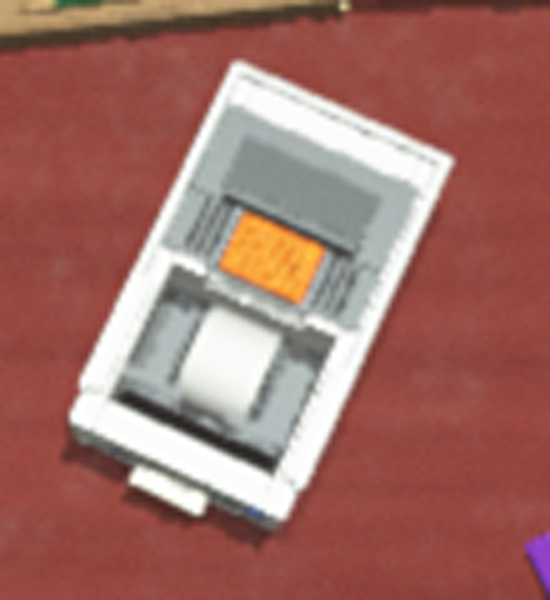

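Both cameras give about 83 mm of travel. The cover lies flat and square on the deck with its front edge behind the bay, and the hand is clear.

```bash
python3 -c "
from rig import robot
robot.finish_job(); print(robot.state()['time'])"
```

```text
the job is handed in; nothing more can be done
the job is handed in; nothing more can be done
```

The label printer is open: the cover is pushed back about 83 mm onto the rear deck, past the 78 mm needed, and the job is handed in.

- **What I did:** I pressed the tab about 5 mm in with the shut fingertips (6–7 N). I held it in through the whole push and moved the cover straight back against the thumb stop. Then I backed the fingers off 3 mm, lifted the hand and swung it clear.
- **Last checks:** The top and side cameras put the travel at 83.4 mm and 83.2 mm. The top picture shows the bay fully open and the cover flat and square on the deck. Forces while pushing stayed under about 11 N. The arm was clear at 14.4 s.
- **Other items:** The printer and the purple decoy showed no movement. I did not measure the other desk items one by one, but the arm never went near them below about 0.25 m.
- **Disagreement:** The first top and wrist estimates of the tab's position differed by about 3 mm, which did not affect the press. No check failed.

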